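Turn the perched screw tin onto its keys and lock the stack

TASK

The red tin was put crooked on the blue one and is perched on its yellow keys: push it round by one of its white lugs, whichever way is shorter, until its notches drop over the keys and it sits fully home. Only then swing the yellow keeper lever down level over it and leave it closed. Leave the other things on the bench alone.

Things in the scene. Friction and masses are not known exactly. Their poses are not given: they have to be found in the camera images.
- base: Fixed board (270x170x15 mm) with a blue tin, radius 65, its top face 75 mm above the origin, which is on the tin's axis at the bench, z up. On that face stand a steel centring hub (radius 46.5, 14 high) and three yellow keys, 12 wide, 8 high (top at 83 mm), 50 to 88 mm from the axis. The keeper's dark post (60 wide, 152 high) is at x = +120 mm.
- front_key (a point): Centre of the top of the front yellow key, the one on the base's -x side (towards the robot), 69 mm from the axis. The other two keys are 120 degrees either side of it; axes as the base.
- top_tin: Loose red tin, 0.4 to 0.65 kg, radius 62 mm, 60 mm high, closed top; origin at the centre of its underside, z up. Three white lugs at 180, +60 and -60 degrees from its x axis (counter-clockwise from above) reach from 62 to 92 mm from the axis, 12 wide, 24 high (22 to 46 mm above the origin). Under each lug the 16 mm skirt has a notch about 18 mm wide.
- tin_top (a point): Centre of the red tin's top face. The hub centres the tin (2 mm play) and lets it turn. It starts 20 to 60 degrees off the nearest fit, either way. Here perched = 143 mm above the bench, fully home = 135. A lug takes 1 to 5 N to push. Within about 3 degrees of a fit the tin drops, then the keys stop it turning; a finger still pressing a lug can hold it up: ease off.
- keeper (a joint): Yellow keeper lever's hinge, rad: 0 = closed, level (end stop, 2 mm clear above the home tin's top); grows as it rises, to 1.25. Starts at 0.7 to 1.05. Stiff: stays where it is left, moves with about 1 to 2 N at its black pad. With the tin still perched it cannot close below about 0.08.
- keeper_hinge (a point): Middle of the keeper's hinge axis (along the base's y), at x = 120, z = 142 mm in the base frame; axes as the base. The lever is a bar 22 mm wide, 10 thick, its middle plane through the hinge; it runs towards the base's -x side (towards the robot), rising when open.
- keeper_pad (a point): Centre of the upper face of the round black pad (radius 16 mm) at the lever's free end, 150 mm from the hinge along the lever; z is normal to the lever's upper face.
- jar: Glass jar with steel cap, radius 36 mm, 95 mm high, bystander; origin under its centre.
- screwdriver: Red screwdriver lying on the bench, bystander.
- wrench: Chrome wrench lying on the bench, bystander.
- can: Grey can, radius 33 mm, 110 mm high, bystander; origin under its centre.
- screw_tray: Grey divided tray 120 x 90 x 35 mm, bystander.
There are look-alikes about, which are no part of the job. Of the things shaped like the top_tin, the red one is meant.

How it is judged:
On the way, in this order (a step that is already met when the one before it is completed fails the run):
1. the red tin has dropped fully home over the keys while the keeper is still up (z of top_tin in the frame of base below 0.0775 m and angle between top_tin's own z axis and vertical below 0.04 rad and value of joint keeper above 0.35 rad), for 0.2 s.
2. the keeper has been swung down level over the tin (value of joint keeper below 0.05 rad), for 0.2 s.
At the end, for the whole second after the job is handed in: The red tin sits home on the blue one (its underside within 2.5 mm of the blue tin's top face, centred within 6 mm, upright within 0.04 rad, at rest), and the keeper is closed within 0.05 rad of level (z of top_tin in the frame of base between 0.072 and 0.0775 m and horizontal distance between top_tin and base below 0.006 m and angle between top_tin's own z axis and vertical below 0.04 rad and value of joint keeper below 0.05 rad and linear speed of top_tin below 0.01 m/s); the robot touches nothing.
It fails at once if a bystander (jar, screwdriver, wrench, can or screw tray) was shifted by more than 25 mm (distance of any of jar, screwdriver, wrench, can, screw_tray from where it was at the start of the episode above 0.025 m).
It also fails if it takes over 54 s, if anything falls off the work surface, if the arm or the gripper's body presses on something with over 40 N, if the wrist force passes 120 N, or if a joint passes its speed limit or range.

ROBOT

A 6-joint arm with a two-finger parallel gripper is mounted at the origin on the work surface. World frame = base frame: x ahead of the robot, y to its left, z up, the work surface at z = 0. Lengths are in m, angles in rad, forces in N, time in s.
With the tool pointing down it reaches from about 0.325 to 1 m from the base axis. Payload 5.1 kg.
Tool frame: the origin (TCP) lies midway between the tips of the shut fingers; the grasp point (between the pads) lies 19 mm behind it (ctrl.hold_point_z is the distance from the TCP to the grasp point, in m); z points along the fingers, x is the direction in which the jaws open and shut, and the axes are right-handed (so a half turn about z gives the same grasp; the last joint's range is limited). The gripper opens to 85 mm and grips with 20 to 120 N. Pads are 22 mm wide; open, the fingers measure 114 mm over their backs; the gripper's body (76 mm by 85 mm) begins 54 mm behind the grasp point. The pads swing forward as they close: fully open they stand 13 mm farther back than shut.
Start: joints at [-1.318, 0.124, 1.65, -0, 1.367, -0.083], TCP at [0.214, -0.614, 0.231] pointing down, gripper open.
Joint ranges: [-2.61, 2.61], [-1.02, 2.33], [0.03, 2.71], [-1.35, 4.49], [0.32, 2.68], [-2.91, 2.91]. Speed limits (rad/s): [2.57, 2.57, 3.14, 3.14, 3.14, 3.14].

INTERFACE

Orientations are given as a unit quaternion [w, x, y, z].
In Python, from bench import ctrl gives the robot as it stands. The module is installed in compiled form; this text tells all that it offers. Calls block until the motion is done:
- ctrl.goto(position, orientation): joint-space move of the TCP to a pose.
- ctrl.servo_line(position, attitude=None, rate=0.15): straight line of the TCP; attitude=None keeps the orientation; rate is the mean speed in m/s.
- ctrl.set_joints(angles): joint-space move.
- ctrl.grip(opening, squeeze=None): finger opening in m; squeeze is the grip in N (None keeps the last); returns when the fingers have stopped.
- ctrl.pause(seconds).
- ctrl.inverse_kinematics(position, orientation): joint angles nearest the present ones, or None.
- ctrl.camera(name): name is "side" or "top" or "wrist"; returns the picture (480x640x3 uint8, blue, green, red); there is no depth.
- ctrl.camera_model(name): a dict with "K" (3x3 intrinsics, pixels), "pose" (4x4, takes a point from camera to world coordinates). Camera axes: x right, y down, z forward; pixel columns grow to the right and rows downward; lengths in m; the calibration is good to about 2 mm. The wrist camera is an equidistant fisheye: a pixel r from the principal point sees the ray r / f radians off the axis. A picture is of the moment at which its call begins: read the wrist's pose just before it. camera_model takes no time and is no camera call; for the wrist camera it gives the pose at the moment of the call.
A pose or a line that the arm cannot do raises ctrl.IKError and nothing moves.
- ctrl.finish_job(): hands the job in, once; it reports no verdict.
Trained networks look in the newest picture that a camera, given by its name, has taken for a name from the list of things; names that differ only in an ending like _2 or _b are one class to them, and where a whole thing is asked for, a point or a joint stands for the part that bears it (a point fixed in the world has none). Each returns a list of dicts, best first, with "conf" (0 to 1); they miss things now and then, are a little off and sometimes report something else, mostly with a low value. They report only what shows in the picture. A call takes as long as a camera call. They do not tell look-alikes from the thing itself.
- ctrl.silhouettes(name, camera): "pixels" (480x640 bool, what is visible of it) and "at" ([column, row] in pixels, amid what is visible of it).
Readings, each from a call of its own:
- ctrl.get_time_s(): time.
- ctrl.get_q(): joint angles.
- ctrl.get_qd(): joint speeds.
- ctrl.get_joint_torque(): joint torques, N m.
- ctrl.get_tool_pos(): TCP position.
- ctrl.get_tcp_rot(): TCP orientation.
- ctrl.get_wrist_force(): force on the tool from outside, world axes, zero at the start.
- ctrl.get_moment(): the same for the moment, N m.
- ctrl.get_gripper_width(): finger opening in m.
Only numpy, scipy, OpenCV 4.12 (cv2) and the standard library are available. Lean on these libraries where they do the work, as an engineer would, in place of code of your own. Each camera call takes 0.05 s, during which the arm holds its last target.

## Working session

There is one attempt and no reset: what is moved stays moved. The work goes in short steps, each a Python script; the robot and the scene stay as the last script left them, time stands still between calls to the robot, and variables do not carry over. Pictures are saved under pics/ and viewed, and the job is handed in when it is done.

```bash
mkdir -p pics; python3 - <<'E'
from bench import ctrl
import cv2,numpy as np
for n in ("side","top","wrist"):
    m=ctrl.camera_model(n); im=ctrl.camera(n); cv2.imwrite(f"pics/{n}0.png",im)
    print(n,m["K"],np.round(m["pose"],4).tolist())
print(ctrl.get_time_s(),ctrl.get_tcp_rot())
E
```

```text
side [[456.24000813   0.         323.6003853 ]
 [  0.         456.24000813 233.46173105]
 [  0.           0.           1.        ]] [[-0.9304, -0.2636, 0.2549, 0.225], [-0.3667, 0.6684, -0.6471, 0.734], [0.0002, -0.6955, -0.7185, 0.9484], [0.0, 0.0, 0.0, 1.0]]
top [[433.01466178   0.         313.8679422 ]
 [  0.         433.01466178 240.16598272]
 [  0.           0.           1.        ]] [[0.0243, -0.9964, 0.0811, 0.4176], [-0.9995, -0.0225, 0.023, -0.045], [-0.0211, -0.0817, -0.9964, 1.0194], [0.0, 0.0, 0.0, 1.0]]
wrist [[371.64829954   0.         318.55047265]
 [  0.         371.64829954 241.81634764]
 [  0.           0.           1.        ]] [[0.3299, -0.8945, -0.3015, 0.2919], [-0.944, -0.3132, -0.1039, -0.5859], [-0.0015, 0.3189, -0.9478, 0.3715], [0.0, 0.0, 0.0, 1.0]]
0.15 [-5.26020450e-04  8.15326260e-01 -5.79001239e-01 -6.15851391e-04]
```

View pics/top0.png

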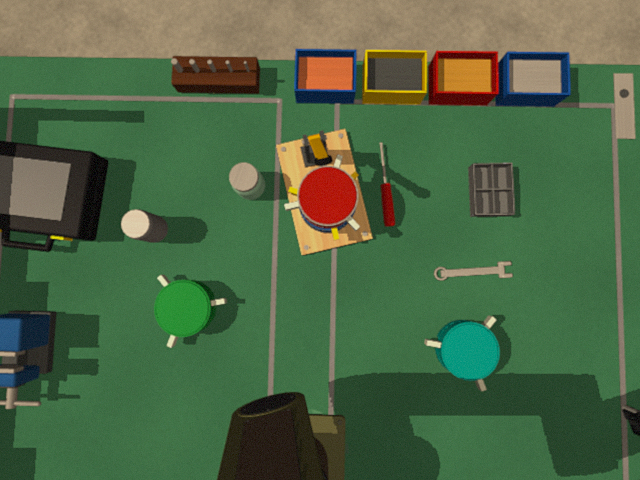

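View pics/side0.png

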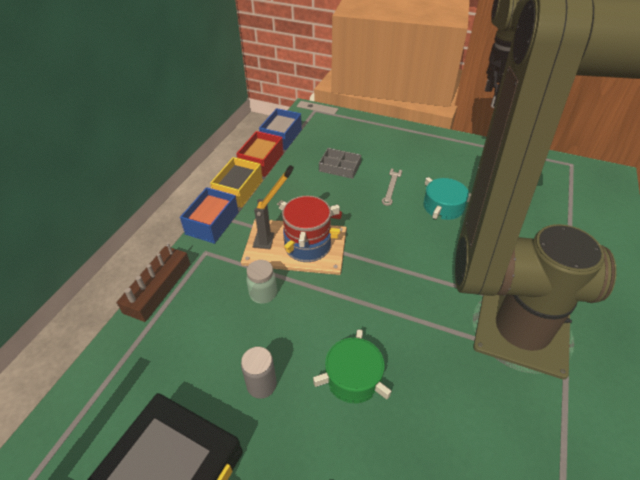

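Three tins are shaped alike in the top view: red at (328,197), green at (183,308) and teal at (470,351). The red one sits on the blue tin on the wooden board, so that is the one meant. The keeper is raised at (318,150), the jar is at (246,180), and the screwdriver is close by at (388,190). I'll confirm with enlarged crops.

```bash
python3 - <<'E'
import cv2,numpy as np
a=cv2.imread("pics/top0.png")[120:260,260:400]; b=cv2.imread("pics/side0.png")[150:290,230:370]
cv2.imwrite("pics/crop0.png",np.hstack([cv2.resize(x,(400,400),interpolation=cv2.INTER_CUBIC) for x in(a,b)]))
E
```

```text
(no output)
```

View pics/crop0.png

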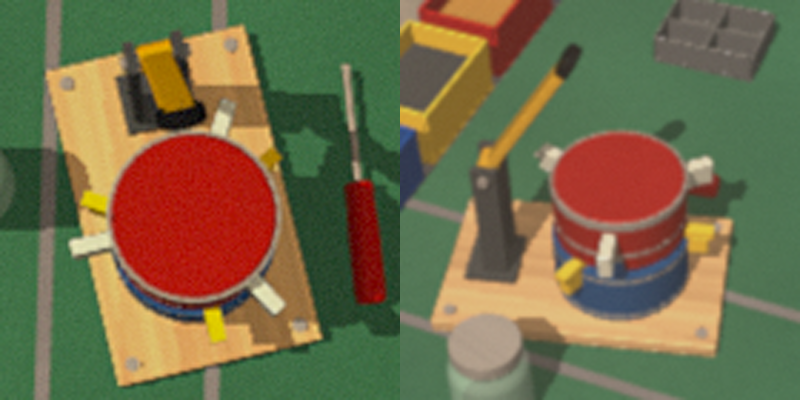

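```bash
cat > h.py <<'E'
import numpy as np, cv2
from bench import ctrl
def unproj(n,uv,z):
    m=ctrl.camera_model(n);K=m["K"];P=m["pose"]
    d=np.array([(uv[0]-K[0,2])/K[0,0],(uv[1]-K[1,2])/K[1,1],1.]);d=P[:3,:3]@d
    o=P[:3,3];return o+d*(z-o[2])/d[2]
def proj(n,p):
    m=ctrl.camera_model(n);K=m["K"];P=m["pose"]
    q=P[:3,:3].T@(np.asarray(p)-P[:3,3]);q=K@q;return q[:2]/q[2]
def blobs(im,lo,hi,roi,amin=8):
    hsv=cv2.cvtColor(im,cv2.COLOR_BGR2HSV);m=cv2.inRange(hsv,lo,hi)
    k=np.zeros_like(m);x0,y0,x1,y1=roi;k[y0:y1,x0:x1]=m[y0:y1,x0:x1]
    n,l,s,c=cv2.connectedComponentsWithStats(k)
    return [(c[i],s[i][4],l==i) for i in range(1,n) if s[i][4]>=amin]
E
python3 - <<'E'
from h import *
im=cv2.imread("pics/top0.png")
roi=(270,125,375,260)
r=max(blobs(im,(0,180,80),(8,255,255),roi),key=lambda b:b[1])
c=cv2.findContours(r[2].astype(np.uint8),0,2)[0][0]
e=cv2.fitEllipse(c);print("red",e)
C=unproj("top",e[0],0.143);print("C",C, "r", e[1][0]/2/433*0.876)
for nm,lo,hi,z in(("key",(22,190,100),(32,255,255),.083),("lug",(10,0,150),(40,75,255),.129),):
    for b in blobs(im,lo,hi,roi):
        p=unproj("top",b[0],z);d=p-C
        # far tip
        ys,xs=np.nonzero(b[2]);pts=np.array([unproj("top",(x,y),z) for x,y in zip(xs,ys)])-C
        print(nm,np.round(b[0],1),b[1],"az",np.degrees(np.arctan2(d[1],d[0])).round(1),"r",np.hypot(*d[:2]).round(4),"rmax",np.hypot(pts[:,0],pts[:,1]).max().round(4))
s=[unproj("top",p,.015)[:2] for p in((283.8,149),(341.2,135.8),(365,233.8),(306.6,248.1))]
print(np.round(s,4))
for i,j in((3,0),(2,1),(1,0),(2,3)):
    d=s[j]-s[i];print(np.degrees(np.arctan2(d[1],d[0])),np.hypot(*d))
E
```

```text
red ((327.3216247558594, 195.09564208984375), (55.60721206665039, 55.96044158935547), 86.61846160888672)
C [ 0.58215493 -0.05008569  0.143     ] r 0.05624932767942926
key [314.1 137.4] 27 az 12.8 r 0.1433 rmax 0.1466
key [354.7 174.8] 24 az -45.9 r 0.0828 rmax 0.0878
key [292.4 190.4] 50 az 75.3 r 0.079 rmax 0.0886
key [334.9 233.3] 65 az -165.6 r 0.0747 rmax 0.0873
lug [340.4 135.2] 12 az -10.8 r 0.1328 rmax 0.1357
lug [282.9 148.6] 11 az 43.8 r 0.1379 rmax 0.1418
lug [337.  162.8] 53 az -14.8 r 0.0738 rmax 0.0837
lug [291.3 205. ] 86 az 104.9 r 0.0768 rmax 0.0922
lug [352.4 222.6] 84 az -135.4 r 0.0757 rmax 0.0904
lug [318.5 223.4] 8 az 163.5 r 0.0594 rmax 0.0605
lug [364.5 233.5] 8 az -134.1 r 0.1091 rmax 0.112
lug [306. 247.] 9 az 158.7 r 0.1143 rmax 0.117
[[ 0.7147  0.0548]
 [ 0.7491 -0.0806]
 [ 0.5169 -0.1403]
 [ 0.4805 -0.0054]]
14.401398200277274 0.24180394813618358
14.422834651972147 0.23975303192556058
104.25695387757597 0.13968381227073134
105.09773048250831 0.139783391831542
```

```bash
cat >> h.py <<'E'
from scipy.spatial.transform import Rotation as R
C=np.array([0.5822,-0.0501]); YAW=np.radians(14.4)
ex=np.array([np.cos(YAW),np.sin(YAW),0]); ey=np.array([-np.sin(YAW),np.cos(YAW),0]); ez=np.array([0,0,1.])
HINGE=np.array([*C,0])+.12*ex+.142*ez
def n_(t): return np.sin(t)*ex+np.cos(t)*ez
def pad(t,h=.005): return HINGE+.15*(-np.cos(t)*ex+np.sin(t)*ez)+h*n_(t)
def quat(y,z):
    x=np.cross(y,z);q=R.from_matrix(np.c_[x,y,z]).as_quat();return q[[3,0,1,2]]
def lugpose(azdeg,z,r=.084):
    a=np.radians(azdeg);o=np.array([np.cos(a),np.sin(a),0])
    return np.array([*C,z])+r*o, quat(-o,-ez)
E
python3 - <<'E'
from h import *
for n in("top","side"):
    im=cv2.imread(f"pics/{n}0.png")
    for t in np.arange(.65,1.11,.05): print(n,round(t,2),proj(n,pad(t)).round(1),end=";")
    print()
for n in ("side","top"):
  ctrl.camera(n)
  for d in ctrl.silhouettes("keeper_pad",n)[:2]: print(n,d["conf"],d["at"])
  for d in ctrl.silhouettes("top_tin",n)[:3]: print(n,"tin",d["conf"],d["at"])
print("tin proj",proj("top",[*C,.143]),proj("side",[*C,.143]))
for a in(-100,-135,-155): print(ctrl.inverse_kinematics(*lugpose(a,.106)))
for t in(0,.3,.6,.9):
  for y in(ey,-ey):
    print(t,ctrl.inverse_kinematics(pad(t,.02),quat(y,-n_(t))))
E
```

```text
top 0.65 [327.4 183.7];top 0.7 [326.8 180.5];top 0.75 [326.2 177.1];top 0.8 [325.5 173.5];top 0.85 [324.8 169.8];top 0.9 [324.1 166. ];top 0.95 [323.3 162.1];top 1.0 [322.5 158. ];top 1.05 [321.6 153.9];top 1.1 [320.7 149.7];
side 0.65 [303.6 182.6];side 0.7 [301.6 180.6];side 0.75 [299.4 178.7];side 0.8 [297.1 176.9];side 0.85 [294.7 175.1];side 0.9 [292.1 173.4];side 0.95 [289.5 171.7];side 1.0 [286.8 170.2];side 1.05 [284.  168.8];side 1.1 [281.1 167.4];
side 0.86 [278.1, 184.4]
side 0.42 [336.4, 213.9]
side tin 0.92 [447.9, 196.6]
side tin 0.81 [352.4, 369.5]
side tin 0.63 [305.3, 220.2]
top 0.69 [316.5, 153.5]
top 0.16 [327.7, 199.4]
top tin 0.9 [469.4, 349.0]
top tin 0.88 [325.7, 198.2]
top tin 0.62 [183.5, 306.4]
tin proj [327.32909184 195.07403293] [306.15672154 210.91595386]
None
[-3.06973966e-01 -1.81588325e-02  2.01877314e+00 -4.44089210e-16
  1.14097834e+00 -2.66316846e+00]
[-2.72181951e-01 -6.57042087e-02  2.06464865e+00 -4.44089210e-16
  1.14264821e+00 -2.27931059e+00]
0 [-2.00218344e-01 -2.89741368e-02  1.92822957e+00 -4.44089210e-16
  1.24233722e+00  2.69004690e+00]
0 [-2.00218344e-01 -2.89741368e-02  1.92822957e+00 -4.44089210e-16
  1.24233722e+00 -4.51545757e-01]
0.3 [-0.1361844   0.13900342  1.6987053  -0.11191436  1.58274192  2.76846365]
0.3 [-0.1361844   0.13900342  1.6987053  -0.11191436  1.58274192 -0.373129  ]
0.6 [-0.08538066  0.33893204  1.4588409  -0.19919358  1.91085206  2.79312141]
0.6 [-0.08538066  0.33893204  1.4588409  -0.19919358  1.91085206 -0.34847124]
0.9 [-0.04747118  0.55541128  1.21716302 -0.29493488  2.22540949  2.76951447]
0.9 [-0.04747118  0.55541128  1.21716302 -0.29493488  2.22540949 -0.37207818]
```

```bash
python3 - <<'E'
import cv2,numpy as np
a=cv2.imread("pics/top0.png")[125:185,290:350]; b=cv2.imread("pics/side0.png")[155:215,245:305]
cv2.imwrite("pics/crop1.png",np.hstack([cv2.resize(x,(400,400),interpolation=cv2.INTER_CUBIC) for x in(a,b)]))
E
```

```text
(no output)
```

View pics/crop1.png

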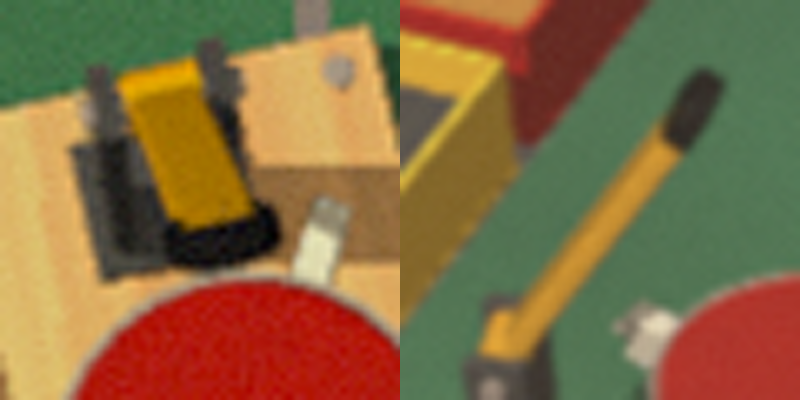

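```bash
cat >> h.py <<'E'
Q0=lugpose(-145,.1)[1]
def fp(az,z=.106,r=.086): return lugpose(az,z,r)[0]
def lugaz(im=None):
    im=ctrl.camera("top") if im is None else im
    out=[]
    for b in blobs(im,(10,0,150),(40,75,255),(270,125,375,260),25):
        d=unproj("top",b[0],.127)[:2]-C
        if .06<np.hypot(*d)<.09: out.append((round(float(np.degrees(np.arctan2(d[1],d[0]))),1),int(b[1])))
    return out
E
python3 - <<'E'
from h import *
ctrl.grip(0.0,40)
ctrl.goto(fp(-108,.2),Q0)
print(ctrl.get_wrist_force(),ctrl.get_gripper_width())
ctrl.servo_line(fp(-108),Q0,rate=.15)
f=ctrl.get_wrist_force();print(f,ctrl.get_time_s(),lugaz())
cv2.imwrite("pics/top1.png",cv2.resize(ctrl.camera("top")[100:280,240:420],(600,600)))
cv2.imwrite("pics/side1.png",ctrl.camera("side"))
E
```

```text
[0.30902411 0.23540765 0.2937755 ] 0.00011511935483995563
[-0.41147732 -0.50232714  0.89985201] 4.1167 [(-14.9, 69), (104.5, 88)]
```

View pics/top1.png

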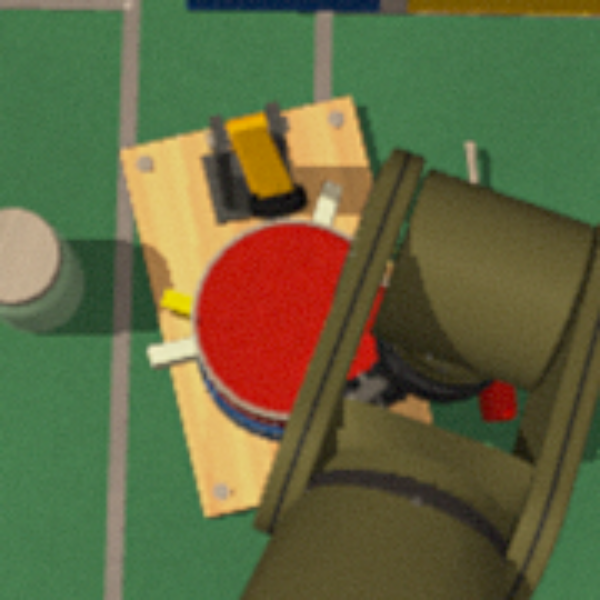

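View pics/side1.png

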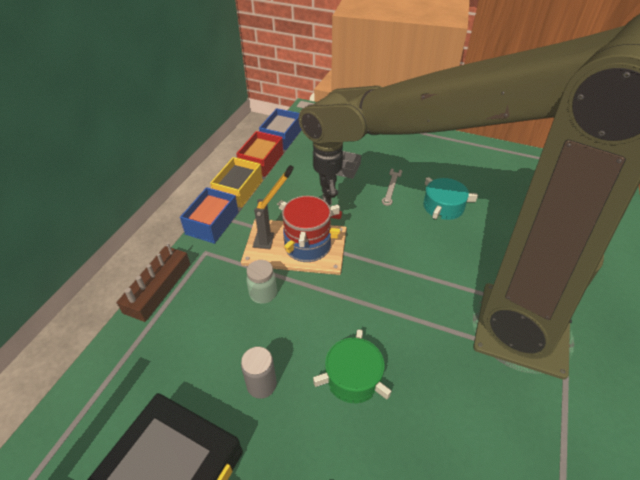

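The top view shows the arm over the right side of the tin. The left lug is at (175,352) in the crop, i.e. 104.5°, and still unmoved, and the keeper pad at (275,200) is clear. In the side view the finger is down behind the near-right lug at (332,200), and the bystanders are untouched. Next I sweep clockwise with force monitoring.

```bash
python3 - <<'E'
from h import *
az=-108; f0=np.array(ctrl.get_wrist_force())
while az>-146:
    az-=3
    ctrl.servo_line(fp(az),Q0,rate=.05)
    f=np.array(ctrl.get_wrist_force())-f0
    l=lugaz(); print(az,f.round(1),l,flush=True)
    if np.linalg.norm(f)>15: print("force");break
    if any(60<a<80.5 for a,_ in l): break
print(ctrl.get_time_s())
cv2.imwrite("pics/top2.png",cv2.resize(ctrl.camera("top")[100:280,240:420],(600,600)))
E
```

```text
-111 [-0.2 -0.9 -0. ] [(-14.9, 68), (104.6, 89)]
-114 [ 0.1 -1.6 -0. ] [(-14.9, 67), (104.6, 89)]
-117 [ 0.1 -0.8  0.4] [(-14.8, 69), (104.5, 88)]
-120 [ 0.2 -1.3 -0.3] [(-14.8, 68), (104.6, 89)]
-123 [-0.  -0.9  0.6] [(-16.7, 65), (103.5, 85)]
-126 [ 1.2 -0.4 -0.1] [(-18.7, 68), (102.4, 90)]
-129 [ 1.2 -1.4  0. ] [(-21.4, 72), (99.8, 86)]
-132 [ 2.5 -1.6  0.8] [(-23.7, 64), (97.1, 83)]
-135 [ 2.3 -2.1  1. ] [(-26.5, 51), (94.5, 84)]
-138 [ 3.2 -3.   1.4] [(-30.0, 55), (91.3, 82)]
-141 [ 4.1 -2.2  1. ] [(-32.9, 69), (88.7, 80)]
-144 [ 3.1 -3.1  1.3] [(-36.0, 68), (85.9, 80)]
-147 [-0.1 -1.7  0.6] [(-41.6, 70), (83.7, 81)]
8.1667
```

View pics/top2.png

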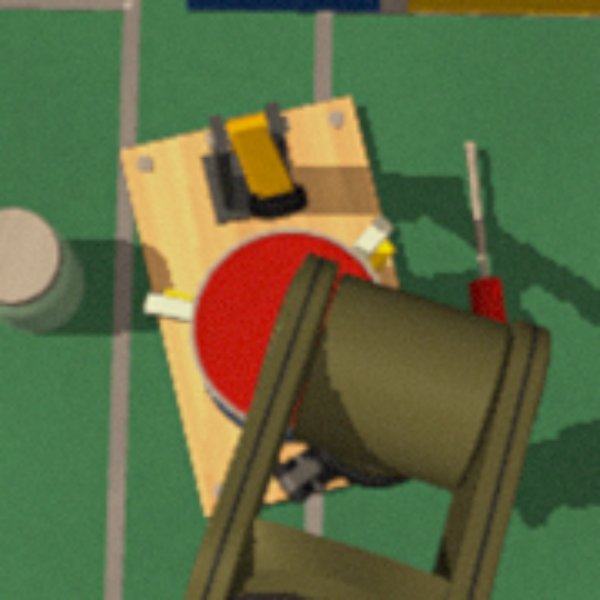

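```bash
python3 - <<'E'
from h import *
a=ctrl.camera("side")[170:280,250:360];b=ctrl.camera("top")[150:240,270:360]
print(ctrl.get_wrist_force(),ctrl.get_tool_pos(),fp(-147))
cv2.imwrite("pics/c3.png",np.hstack([cv2.resize(x,(400,400),interpolation=cv2.INTER_CUBIC) for x in(a,b)]))
E
```

```text
[-0.47062069  0.63468855  0.51801171] [ 0.50949896 -0.09667095  0.10547891] [ 0.51007433 -0.09693896  0.106     ]
```

View pics/c3.png

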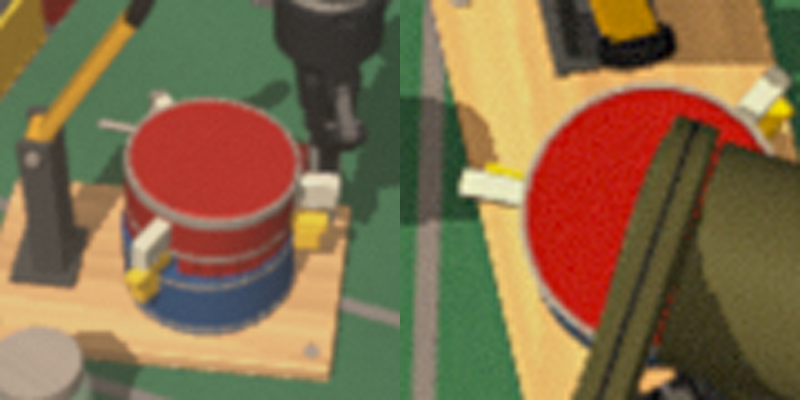

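The force has vanished and the lug angles (83.7, −41.6) are no longer 120° apart. In the side crop the tin leans towards the robot, so the front notch seems to have dropped first. I'll continue in small steps under a force limit.

```bash
python3 - <<'E'
from h import *
az=-147; f0=np.array([-.1,-.6,.9])
for i in range(8):
    az-=.8
    ctrl.servo_line(fp(az),Q0,rate=.02)
    f=np.mean([ctrl.get_wrist_force() for _ in range(4)],0)-f0
    l=lugaz(); print(round(az,1),f.round(1),l,flush=True)
    if np.linalg.norm(f)>9: print("force");break
print(ctrl.get_time_s())
a=ctrl.camera("side")[170:280,250:360];b=ctrl.camera("top")[150:240,270:360]
cv2.imwrite("pics/c4.png",np.hstack([cv2.resize(x,(400,400),interpolation=cv2.INTER_CUBIC) for x in(a,b)]))
E
```

```text
-147.8 [ 1.1 -0.9 -1.8] [(-41.7, 71), (83.8, 80)]
-148.6 [ 1.3 -1.  -2. ] [(-41.9, 75), (82.9, 81)]
-149.4 [ 2.6 -1.4 -1.5] [(-42.6, 71), (81.9, 79)]
-150.2 [ 0.9  0.4 -1.5] [(-45.4, 70), (78.3, 81)]
-151.0 [ 0.7  0.3 -0.4] [(-45.3, 69), (77.9, 84)]
-151.8 [ 1.2 -0.2 -1.9] [(-45.7, 71), (77.6, 82)]
-152.6 [ 1.9 -1.9 -0.5] [(-46.2, 71), (77.3, 80)]
-153.4 [ 2.9 -1.4 -1.9] [(-47.0, 71), (76.4, 79)]
10.7167
```

View pics/c4.png

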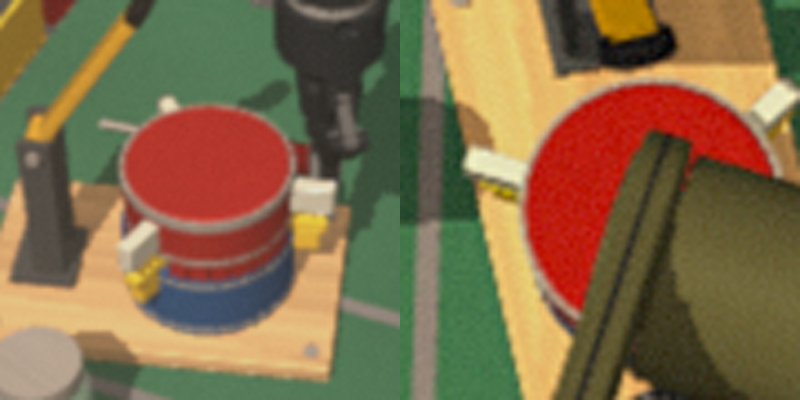

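```bash
python3 - <<'E'
from h import *
ctrl.servo_line(fp(-149.5),Q0,rate=.03)
ctrl.pause(.3)
print(ctrl.get_wrist_force(),lugaz())
ctrl.servo_line(fp(-130),Q0,rate=.1)
print(lugaz())
ctrl.servo_line(fp(-120,.23),Q0,rate=.2)
ctrl.set_joints([-.9]+list(ctrl.get_q())[1:])
im=ctrl.camera("top");print(lugaz(im),ctrl.get_time_s())
r=max(blobs(im,(0,180,80),(8,255,255),(270,125,375,260)),key=lambda b:b[1])
e=cv2.fitEllipse(cv2.findContours(r[2].astype(np.uint8),0,2)[0][0]);print(e, proj("top",[*C,.143]),proj("top",[*C,.135]))
a=ctrl.camera("side")[170:280,250:360];b=im[150:240,270:360]
cv2.imwrite("pics/c5.png",np.hstack([cv2.resize(x,(400,400),interpolation=cv2.INTER_CUBIC) for x in(a,b)]))
E
```

```text
[-0.09223918 -0.40756618  0.72352232] [(-47.0, 71), (76.5, 79)]
[(76.4, 78)]
[(-46.8, 65), (76.4, 75), (-168.8, 74)] 14.025
((326.2988586425781, 196.5792236328125), (55.04359817504883, 55.59102249145508), 92.3503646850586) [327.32909184 195.07403293] [327.29073729 195.79212387]
```

View pics/c5.png

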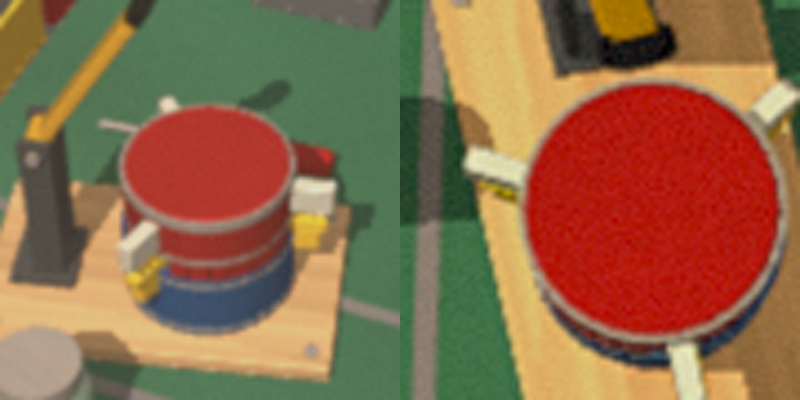

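```bash
cat >> h.py <<'E'
from scipy.optimize import least_squares
def rededge(im,roi,close=True):
    r=max(blobs(im,(0,150,60),(8,255,255),roi),key=lambda b:b[1]);return r
def tinpose(ti,si,show=False):
    # fit x,y,z of top ellipse centre from both views (rim contour of red disc)
    ob=[]
    r=rededge(ti,(270,125,375,260));ct=cv2.findContours(r[2].astype(np.uint8),0,1)[0]
    et=cv2.fitEllipse(max(ct,key=len))
    hsv=cv2.cvtColor(si,cv2.COLOR_BGR2HSV)
    m=cv2.inRange(hsv,(0,150,163),(8,255,255));k=np.zeros_like(m);k[190:240,275:340]=m[190:240,275:340]
    cs=cv2.findContours(k,0,1)[0];es=cv2.fitEllipse(max(cs,key=len))
    def res(p): return np.r_[proj("top",p)-et[0],proj("side",p)-es[0]]
    s=least_squares(res,[*C,.14]);return et,es,s.x,s.fun
E
python3 - <<'E'
from h import *
t0,s0=[cv2.imread(f"pics/{n}0.png") for n in("top","side")]
t1,s1=ctrl.camera("top"),ctrl.camera("side")
cv2.imwrite("pics/topB.png",t1);cv2.imwrite("pics/sideB.png",s1)
print(s0[211,306],s0[228,300],s1[211,306])
hs=cv2.cvtColor(s0,cv2.COLOR_BGR2HSV);print(hs[211,306],hs[228,300],hs[232,306])
for t,s in((t0,s0),(t1,s1)):
    for x in tinpose(t,s): print(np.round(np.hstack([np.ravel(y) for y in x]) if isinstance(x,tuple) else x,4))
C2=unproj("top",tinpose(t1,s1)[0][0],.135)[:2];print("C2",C2)
for b in blobs(t1,(10,0,150),(40,75,255),(270,125,375,260),25):
    for z in(.121,.129):
        d=unproj("top",b[0],z)[:2]-C2;print(b[0].round(1),np.degrees(np.arctan2(d[1],d[0])).round(1),np.hypot(*d).round(4))
E
```

```text
[ 43  53 175] [117 134 164] [ 44  53 177]
[  2 192 175] [ 11  73 164] [  4 159 144]
[327.2592 195.0647  55.8988  56.567   81.6653]
[306.0146 211.8704  29.8584  44.0311  87.3685]
[ 0.5828 -0.05    0.1395]
[ 0.0088  0.0368 -0.0468 -0.0099]
[326.2101 196.5172  55.4331  56.0167  79.2239]
[306.5317 214.7736  30.0311  43.6649  87.9587]
[ 0.581  -0.048   0.1317]
[ 0.0286  0.1196 -0.1511 -0.0316]
C2 [ 0.58063965 -0.04790223]
[353.2 173.5] -46.6 0.0768
[353.2 173.5] -47.4 0.0752
[291.3 187.1] 74.0 0.0768
[291.3 187.1] 75.0 0.0757
[333.8 233.3] -166.7 0.0767
[333.8 233.3] -167.0 0.0774
```

The tin's top dropped 7.8 mm (triangulated). Its lugs now sit at −46.6, 74.0 and −166.7°, evenly spaced and on the keys (−45.6, 74.4, −165.6), so it is fully home. The pictures put the keeper at about 0.96 rad. Next is the keeper, with a tool tilted to match the lever.

```bash
cat >> h.py <<'E'
def kp(t,h,side=0,up=0): return pad(t,h)+side*ey+up*ez, quat(-ey,-n_(t))
E
python3 - <<'E'
from h import *
for a in((1.0,.08,-.18,.1),(1.0,.08,0,0),(1.0,.04,0,0),(.5,.012,0,0),(0,.005,0,0)):
    print(a,np.round(ctrl.inverse_kinematics(*kp(*a)) if ctrl.inverse_kinematics(*kp(*a)) is not None else 0,2))
print(np.round(ctrl.get_q(),2),np.round(ctrl.get_tool_pos(),3))
E
```

```text
(1.0, 0.08, -0.18, 0.1) [-0.2   0.89  0.53 -0.72  2.55 -0.89]
(1.0, 0.08, 0, 0) [-0.02  0.73  0.93 -0.35  2.43 -0.42]
(1.0, 0.04, 0, 0) [-0.03  0.66  1.07 -0.34  2.36 -0.4 ]
(0.5, 0.012, 0, 0) [-0.1   0.27  1.55 -0.17  1.79 -0.35]
(0, 0.005, 0, 0) [-0.2  -0.01  1.94 -0.    1.22 -0.45]
[-0.9  -0.09  1.87  0.    1.36 -2.51] [ 0.385 -0.397  0.229]
```

```bash
python3 - <<'E'
from h import *
p=np.array(ctrl.get_tool_pos());p[2]=.42
ctrl.servo_line(p,rate=.3)
ctrl.goto(*kp(1.0,.08,-.18,.1))
ctrl.goto(*kp(1.0,.08))
ctrl.servo_line(*kp(1.0,.04),rate=.1)
print(ctrl.get_wrist_force(),ctrl.get_time_s())
cv2.imwrite("pics/side6.png",cv2.resize(ctrl.camera("side")[80:290,210:410],(600,600)))
E
```

```text
[-0.57016354  0.29455147 -0.11946053] 17.8833
```

View pics/side6.png

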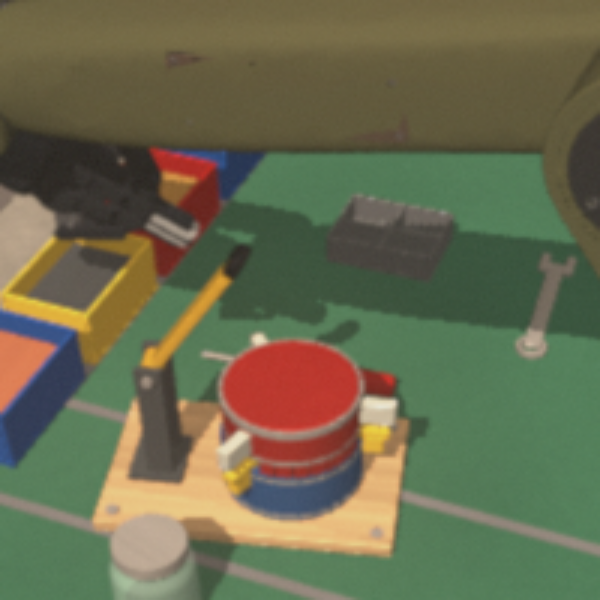

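The fingertips at about (195,235) in the crop are lined up behind and above the pad at (237,262). The lever is still up and the tin is home. Now I swing it down.

```bash
python3 - <<'E'
from h import *
ctrl.servo_line(*kp(1.0,.012),rate=.1)
f0=np.array([-.3,0,.3])
t=1.0
while t>0.101:
    t-=.06
    ctrl.servo_line(*kp(t,.012),rate=.08)
    f=np.mean([ctrl.get_wrist_force() for _ in range(3)],0)-f0
    print(round(t,2),f.round(1),"n",(f@n_(t)).round(1),flush=True)
    if np.linalg.norm(f)>15: break
print(ctrl.get_time_s())
cv2.imwrite("pics/side7.png",cv2.resize(ctrl.camera("side")[80:290,210:410],(600,600)))
E
```

```text
0.94 [ 0.3 -0.1 -0.7] n -0.3
0.88 [ 1.1 -0.1 -0. ] n 0.8
0.82 [ 0.3 -0.1  0.2] n 0.4
0.76 [ 0.4 -0.8  1. ] n 0.9
0.7 [-0.1 -0.3 -0.6] n -0.5
0.64 [-0.  -0.1  0.1] n 0.0
0.58 [ 0.4 -0.2 -0.1] n 0.1
0.52 [ 0.8  0.6 -0.9] n -0.3
0.46 [-0.1  0.4 -0.6] n -0.6
0.4 [0.4 0.  0.6] n 0.7
0.34 [ 0.  -0.3  0.5] n 0.4
0.28 [ 1.6  0.2 -0.5] n 0.0
0.22 [ 0.2  0.3 -0.3] n -0.2
0.16 [-0.5  0.   0.4] n 0.4
0.1 [ 0.3  0.4 -0.5] n -0.5
22.3667
```

View pics/side7.png

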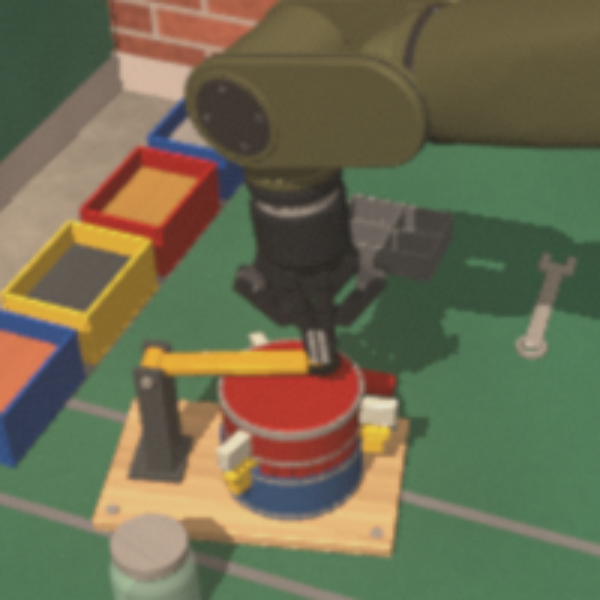

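The keeper is swinging down with the fingertips on its pad at (320,365), nearly level. I'll press on to the end stop.

```bash
python3 - <<'E'
from h import *
seq=[(.05,.012),(.02,.012),(0,.012)]+[(0,.012-.001*i) for i in range(1,12)]
for t,h in seq:
    ctrl.servo_line(*kp(t,h),rate=.04)
    f=np.mean([ctrl.get_wrist_force() for _ in range(4)],0)
    print(t,round(h,3),f.round(1),flush=True)
    if f[2]>9: break
ctrl.pause(.3);print(ctrl.get_tool_pos(),ctrl.get_time_s())
ctrl.servo_line(*kp(0,.08),rate=.12)
ctrl.servo_line(kp(0,.25)[0],rate=.25)
q=list(ctrl.get_q());q[0]-=.8;ctrl.set_joints(q)
t1,s1=ctrl.camera("top"),ctrl.camera("side")
cv2.imwrite("pics/topC.png",t1);cv2.imwrite("pics/sideC.png",s1)
for nm,p in(("pad t0",pad(0,.01)),("t.05",pad(.05,.01)),("t.1",pad(.1,.01))): print(nm,proj("side",p),proj("top",p))
a=s1[170:280,250:360];b=t1[130:240,270:380]
cv2.imwrite("pics/c8.png",np.hstack([cv2.resize(x,(400,400),interpolation=cv2.INTER_CUBIC) for x in(a,b)]))
print(ctrl.get_time_s(),ctrl.get_wrist_force())
E
```

```text
0.05 0.012 [0.2 0.4 0.5]
0.02 0.012 [ 0.3 -0.  -0. ]
0 0.012 [-0.3  0.3  1. ]
0 0.011 [0.4 0.4 0.1]
0 0.01 [0.1 0.  1.1]
0 0.009 [ 0.1 -0.2 -0.6]
0 0.008 [0.1 0.7 0.7]
0 0.007 [-0.5  0.3  0.4]
0 0.006 [ 0.2 -0.4 -0.1]
0 0.005 [-0.5  0.9  0.7]
0 0.004 [-2.2 -0.3  5.3]
0 0.003 [-4.9  0.7  8.8]
0 0.002 [-6.6  0.7 13.7]
[ 0.55333529 -0.05764824  0.14673538] 26.075
pad t0 [317.6494774  209.34023815] [330.75354725 208.52877382]
t.05 [317.35526155 207.1634978 ] [330.74164904 207.6209802 ]
t.1 [316.91273283 204.96719369] [330.68626007 206.51994063]
29.4 [-0.14469678  0.31846554 -0.3721696 ]
```

View pics/c8.png

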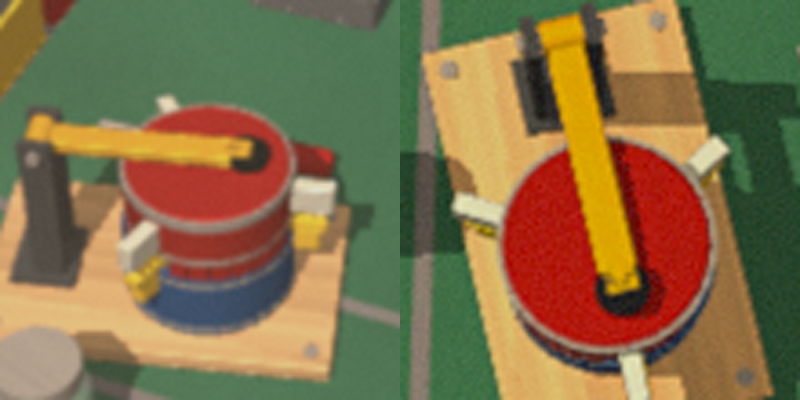

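View pics/topC.png

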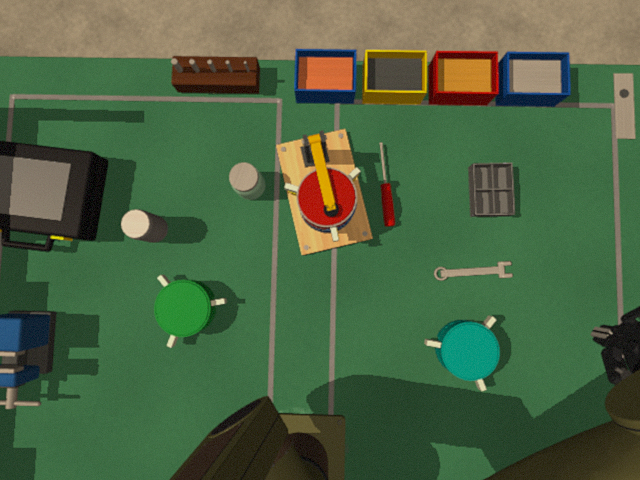

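```bash
python3 - <<'E'
from h import *
print(lugaz(),np.abs(ctrl.get_qd()).max(),ctrl.get_time_s())
ctrl.finish_job()
E
```

```text
[(-46.8, 67), (76.2, 76), (-168.8, 74)] 0.0016887608028422936 29.45
the job is handed in; nothing more can be done
```

I pushed the red tin about 30° clockwise by its near-right lug until it sat home on the keys. I then swung the keeper down level, moved the arm clear and handed the job in at 29.5 s. The controller gives no verdict, so the outcome rests on the checks below.

- **Tin:** It went down in two stages, leaning towards the robot first. After I eased off, its top had dropped 7.8 mm, against 8 mm from perched to home. The lugs were evenly spaced and within about 1° of the keys, and were unchanged after the keeper was closed. Its centre had shifted about 2.7 mm from where it started, inside the 6 mm limit.
- **Keeper:** I pressed it until the force rose to about 14 N, with the fingertip at z = 0.147 m, which is where the lever's upper face lies when level. The last pictures show it lying flat over the tin.
- **Disagreement:** The absolute heights from the cameras read about 3.5 mm low both before and after, so I relied on the change in height. I only estimated the keeper's starting angle, at about 0.96 rad, from the pictures.
- **Bystanders:** In the last top view the jar, can, screwdriver, wrench and tray look unmoved, and the robot is touching nothing.

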